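# Clamp the funnel holder at its height mark on the portioning stand

## Task

Set up the sauce-funnel stand for portioning: pick up the funnel holder by its squeeze handles with the clamp still open, slide its sleeve over the top of the post with the ring above the ramekin, and bring it down until the sleeve's lower end is level with the upper edge of the blue tape band. Hold it there while you squeeze the red cam lever fully closed, and finish still gripping the clamped holder at that height. Leave everything else where it stands.

Things in the scene. Friction and masses are not known exactly. Their poses are not given: they have to be found in the camera images.
- stand: Fixed steel stand: base plate 190 x 120 mm, upper face 10 mm above the table, and a bright upright post 16 mm in diameter with black rings etched every 10 mm. Origin on the post's axis at table height, z up; the plate reaches 148 mm along +x (to the ramekin's side), 42 mm along -x, 60 mm to either side. It does not move.
- post_tip (a point): Top of the post, 216 mm above the table; its last 18 mm taper to a blunt point 4 mm wide.
- tape_band: Blue tape band, 10 mm high, stuck flat round the post (the height mark; it does not stop the sleeve). Origin on the post's axis at the band's UPPER edge, between 115 and 150 mm above the table.
- ramekin: Cream ramekin 68 mm across, 37 mm high, standing loose on the base plate 90 mm from the post. Origin at the centre of its underside.
- holder: Loose funnel holder, about 0.13 kg, standing level on the table. Origin on the sleeve's axis at its lower end, z up. Aluminium sleeve 46 mm high, 27 mm outside, bore 19.2 mm. Steel ring on an arm along +x. Two squeeze handles reach 89 mm along -x, side by side: black fixed handle at -y, red cam lever at +y. Carry it by pinching both handles' pads together lightly from outside (along y).
- sleeve_foot (a point): Centre of the sleeve's lower end (same point as the holder's origin); goes level with the tape band's upper edge.
- ring_centre (a point): Centre of the holder's steel ring (91 mm across outside, 7 mm thick, level with the sleeve's foot), 90 mm from the sleeve's axis along the holder's +x; belongs above the ramekin.
- fixed_grip (a point): Centre of the black fixed handle's finger pad, holder frame (-75, -12, 18) mm. The pad is 28 mm long (x), 12 mm thick (y), 36 mm high, its foot level with the sleeve's lower end.
- lever_grip (a point): Centre of the red cam lever's finger pad (28 x 12 x 36 mm like the other), 18 mm above the sleeve's lower end. The width over both pads is about 61 mm with the lever open (0 rad), 52 mm at 0.1 rad, 28 mm closed. As the pads are squeezed together on the post the holder may turn a little about the post.
- cam_lever (a joint): 0 = open, 0.38 rad = fully closed, towards the fixed handle; upright hinge pin at holder (16, 14.5) mm. Stiff: stays where left, yields at about 16 N at the pad, so the opening between the fingers sets it and a full squeeze shuts it at once. Below 0.12 rad the bore is free; beyond, the cam enters it, and from about 0.3 rad clamps a post. Shut on an empty sleeve it blocks the bore.
- funnel: Steel sauce funnel standing mouth down, 120 mm across, 125 mm high, loose bystander; origin at the centre of its underside.
- deli_tub_a: White lidded deli tub, 116 mm across, 76 mm high, loose bystander at the right; origin at the centre of its underside.
- deli_tub_b: A second such deli tub behind it, loose bystander.
- kitchen_timer: Round wind-up timer, 62 mm across, 44 mm high, loose bystander at the front right; origin at the centre of its underside.

How it is judged:
On the way, in this order (a step that is already met when the one before it is completed fails the run):
1. the sleeve is on the post: its lower end at least 15 mm below the post's tip, within 5 mm of the axis, lever open (under 0.2 rad) (horizontal distance between sleeve_foot and stand below 0.005 m and angle between holder's own z axis and vertical below 0.12 rad and z of sleeve_foot in the frame of post_tip below -0.015 m and value of joint cam_lever below 0.2 rad), for 0.1 s.
2. the holder is held by the fingers at the mark (within 6 mm) with the lever still open (under 0.2 rad) (horizontal distance between sleeve_foot and stand below 0.005 m and angle between holder's own z axis and vertical below 0.12 rad and z of sleeve_foot in the frame of tape_band between -0.006 and 0.006 m and value of joint cam_lever below 0.2 rad and contact force between the fingers and holder above 2 N), for 0.2 s.
At the end, for the whole second after the job is handed in: The sleeve is on the post (axis within 5 mm, tilt under 0.12 rad) with its lower end within 6 mm of the tape band's upper edge, the cam lever closed (over 0.345 of 0.38 rad), the ring's centre within 35 mm of the ramekin's in plan, the holder at rest and still gripped by the fingers (over 2 N) (horizontal distance between sleeve_foot and stand below 0.005 m and angle between holder's own z axis and vertical below 0.12 rad and z of sleeve_foot in the frame of tape_band between -0.006 and 0.006 m and value of joint cam_lever above 0.345 rad and contact force between the fingers and holder above 2 N and horizontal distance between ring_centre and ramekin below 0.035 m and linear speed of holder below 0.02 m/s and distance of ramekin from where it was at the start of the episode below 0.02 m); the arm keeps its last pose, push and grip.
It fails at once if the ramekin is moved by more than 20 mm (distance of ramekin from where it was at the start of the episode above 0.02 m).
It fails at once if the funnel is moved by more than 20 mm (distance of funnel from where it was at the start of the episode above 0.02 m).
It fails at once if the front deli tub is moved by more than 20 mm (distance of deli_tub_a from where it was at the start of the episode above 0.02 m).
It fails at once if the rear deli tub is moved by more than 20 mm (distance of deli_tub_b from where it was at the start of the episode above 0.02 m).
It fails at once if the timer is moved by more than 20 mm (distance of kitchen_timer from where it was at the start of the episode above 0.02 m).
It also fails if it takes over 64 s, if anything falls off the work surface, if the arm or the gripper's body presses on something with over 40 N, if the wrist force passes 120 N, or if a joint passes its speed limit or range.

## Robot

A 6-joint arm with a two-finger parallel gripper is mounted at the origin on a cart in front of the work surface, level with it; the furniture and walls round the work are solid. World frame = base frame: x ahead of the robot, y to its left, z up, the work surface at z = 0. Lengths are in m, angles in rad, forces in N, time in s.
With the tool pointing down it reaches from about 0.325 to 0.875 m from the base axis. Payload 4.4 kg.
Tool frame: the origin (TCP) lies on the mounting face of the last link; the fingertips stand 173 mm ahead of it and the grasp point (between the pads) lies 155 mm ahead of it (manip.tcp_to_grasp is the distance from the TCP to the grasp point, in m); z points along the fingers, y is the line along which they close (so a half turn about z gives the same grasp; the last joint's range is limited). The gripper opens to 85 mm and grips with 20 to 120 N. Pads are 22 mm wide; open, the fingers measure 114 mm over their backs; the gripper's body (76 mm by 85 mm) begins 54 mm behind the grasp point. The pads swing forward as they close: fully open they stand 13 mm farther back than shut.
Start: joints at [-1.478, 0.207, 1.542, -0, 1.393, -0.15], TCP at [0.138, -0.558, 0.405] pointing down, gripper open.
Joint ranges: [-2.73, 2.73], [-0.86, 2.22], [0.23, 2.46], [-1.11, 4.25], [0.08, 2.63], [-2.82, 2.82]. Speed limits (rad/s): [2.79, 2.79, 3.14, 3.14, 3.14, 3.14].

## Interface

Orientations are given as a rotation vector (axis times angle).
In Python, from workcell import manip gives the robot as it stands.
- The arm moves only by the tool shift_gripper, called after "Emit:" as name(argument=value, ...) on one line, values as JSON. Schema: {"type":"object","properties":{"steps":{"type":"array","items":{"type":"number"},"minItems":7,"maxItems":35},"squeeze":{"type":"number"},"only":{"type":"string"},"quiet":{"type":"boolean"},"lines":{"type":"string"}},"required":["steps"],"additionalProperties":false}. steps is one flat list of numbers that holds 1 to 5 rows one after another, with no inner brackets; each row has 7 numbers: a rotation vector rx, ry, rz in a scale on which 1.0 is 4 rad, then dx, dy, dz in shares of 1 m (1.0 is 1 m), then the opening from 0.0 (shut) to 1.0 (fully open); each row is the pose to reach, as a shift and turn from the pose commanded when the call began, along the tool's axes at that moment; what a row does not reach only later rows make up. A row lasts 1/8 s, in which the tool goes at most 0.0625 m and 0.188 rad, less where a joint would pass 70% of its speed; a pose out of reach is approached as far as the arm can. The fingers move at their own pace and stop on an object; squeeze is the grip in N (left out, the last holds). Time passes only in rows, so rows that do not move let the fingers close. The tool returns the time, the measured TCP pose, the force, the opening and the grip force at its end. only (a regular expression) keeps the lines of the reply that match it, lines (a string "A,B") keeps lines A to B, and quiet returns only ok. Shift and turn numbers lie between -1 and 1, and a call with a number outside is refused. Input that does not fit is refused with a message, and nothing moves.
- manip.observe(): the state, without advancing time (a new reading comes with each control period).
- manip.snapshot(name): name is "side" or "top"; returns (picture, depth): 420x560x3 uint8, blue, green, red; 420x560 float32, m along the optical axis (not along the pixel's ray), 0 where there is no reading.
- manip.camera_params(name): a dict with "vertical_fov" (degrees; the focal length in pixels is half the picture's height over the tangent of half this angle, whatever the lens; pixels are square), "cx", "cy" (the principal point, pixels), "rvec" (rotation vector, rad) and "tvec" (3), from world to camera coordinates, as OpenCV has them. Camera axes: x right, y down, z forward; pixel columns grow to the right and rows downward; lengths in m; the calibration is good to about 2 mm. A picture is of the moment at which its call begins. camera_params takes no time and is no camera call.
- manip.close_job(): hands the job in; it is judged then, once.
The state is a dict: "time_s": time; "qpos": joint angles; "joint_vel": joint speeds; "effort": joint torques, N m; "tool_pos": TCP position; "ee_rot": TCP orientation; "contact_force": force on the tool from outside, world axes, zero at the start; "wrist_torque": the same for the moment, N m; "gripper_width": opening from 0.0 (shut) to 1.0 (fully open); "grasp_force": force on a finger pad.
Only numpy, scipy, OpenCV 4.12 (cv2) and the standard library are available. Lean on these libraries where they do the work, as an engineer would, in place of code of your own. Each camera call takes 0.05 s, during which the arm holds its last target. There are 200 camera calls.

## Working session

There is one attempt and no reset: what is moved stays moved. The work goes in short steps, Python scripts to look and compute and a tool call to move; the robot and the scene stay as the last step left them, time stands still between calls to the robot, and variables do not carry over. Pictures are saved under pics/ and viewed, at most 10 in all, crops included, and the job is handed in when it is done.

```bash
ls; mkdir -p pics; python3 - <<'E'
from workcell import manip
import cv2,numpy as np
for n in("side","top"):
    p,d=manip.snapshot(n);cv2.imwrite(f"pics/{n}0.png",p);np.savez(f"{n}0.npz",p=p,d=d)
    c=manip.camera_params(n);print(n,c);R,_=cv2.Rodrigues(np.array(c['rvec'],float));print(-R.T@np.array(c['tvec']).ravel(),R[2])
print(manip.observe())
E
```

```text
pics
workcell.py
side {'vertical_fov': 54.66614380511599, 'cx': 279.2379268774678, 'cy': 215.51792825788945, 'rvec': array([ 0.04452278,  2.80225573, -1.39808406]), 'tvec': array([0.53194947, 0.11684177, 1.54645213])}
[0.56217481 1.14901059 1.02560742] [-0.0212974  -0.79863892 -0.60143354]
top {'vertical_fov': 54.31172343758611, 'cx': 276.2806461047755, 'cy': 203.51618884321857, 'rvec': array([ 2.20324915, -2.17325239,  0.09899141]), 'tvec': array([-0.02994628,  0.52917938,  1.23621993])}
[ 0.43245055 -0.00679654  1.2736199 ] [ 0.07724848 -0.0126453  -0.99693168]
{'time_s': 0.1, 'qpos': array([-1.47848581e+00,  2.07378024e-01,  1.54282858e+00,  9.22795500e-06,
        1.39346151e+00, -1.50503940e-01]), 'joint_vel': array([ 0.00111316, -0.00160197, -0.00188875, -0.00082717, -0.00101248,
        0.00182459]), 'effort': array([-3.31796082e-04, -3.84089041e+01, -2.92549807e+01, -1.00624229e-04,
        4.80967312e-03, -1.68028816e-05]), 'tool_pos': array([ 0.13820836, -0.55781002,  0.40360863]), 'ee_rot': array([-3.11640925e+00, -3.80221987e-01, -1.09032970e-04]), 'contact_force': array([-0.22072141,  0.36258231, -0.49550888]), 'wrist_torque': array([ 0.00858175,  0.01417994, -0.07805785]), 'grasp_force': 0.0, 'gripper_width': 0.9992013925589437}
```

View pics/side0.png

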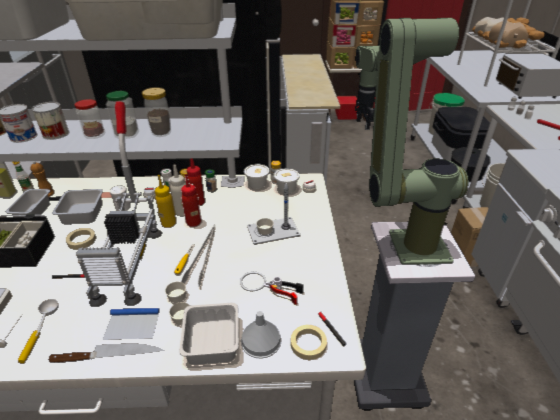

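View pics/top0.png

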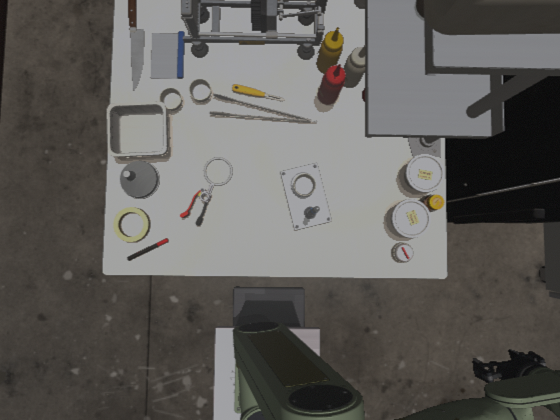

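The side view shows the holder at about (270,287) and the post at (286,213) with the ramekin at (265,226). The top view shows the ring at (218,172), red lever (190,208), black handle (203,215), post (311,213) and ramekin (302,184). Next I zoom in.

```bash
python3 - <<'E'
import cv2,numpy as np
t=np.load('top0.npz')['p'];s=np.load('side0.npz')['p']
cv2.imwrite('pics/topc.png',cv2.resize(t[145:245,170:340],None,fx=4.7,fy=4.7,interpolation=cv2.INTER_CUBIC))
cv2.imwrite('pics/sidec.png',cv2.resize(s[185:310,225:345],None,fx=4.8,fy=4.8,interpolation=cv2.INTER_CUBIC))
E
```

```text
(no output)
```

View pics/topc.png

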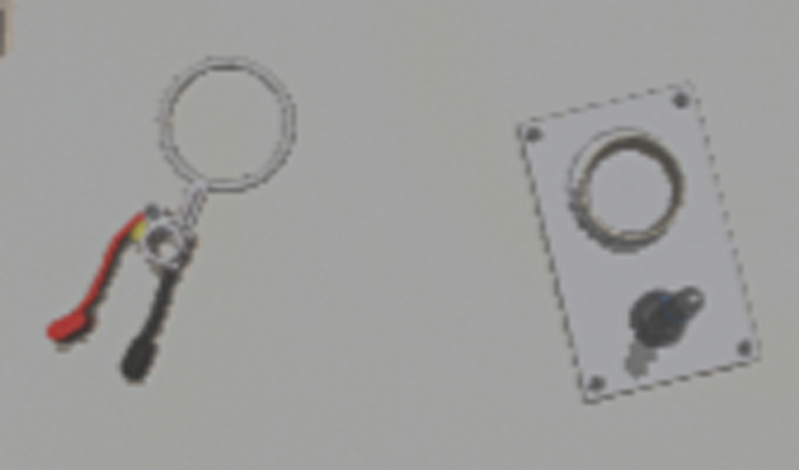

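View pics/sidec.png

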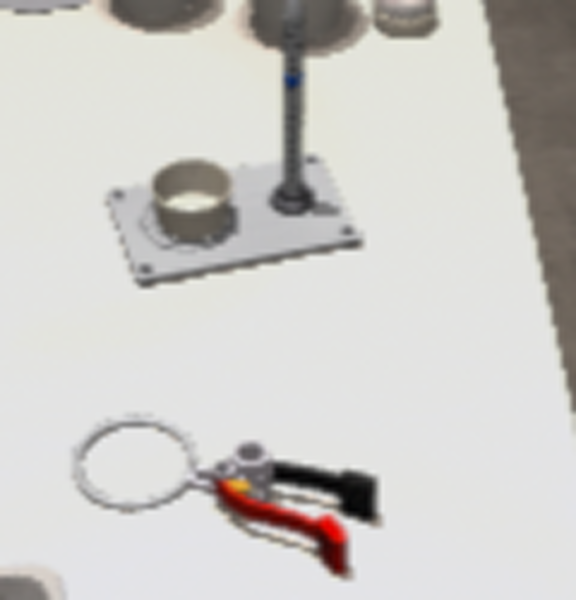

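In the top crop, the ring's centre is at about (228,124), the sleeve (163,242), the pads (67,328) and (138,358), the plate corners (519,125), (690,85), (760,357), (588,402), and the tip (692,298). In the side crop the tape is at (292,80) and the sleeve's upper rim at (250,453).

```bash
cat > h.py <<'E'
import cv2,numpy as np
from workcell import manip
def cam(n):
    c=manip.camera_params(n);R,_=cv2.Rodrigues(np.array(c['rvec'],float));t=np.array(c['tvec'],float).ravel()
    f=210/np.tan(np.radians(c['vertical_fov'])/2);K=np.array([[f,0,c['cx']],[0,f,c['cy']],[0,0,1]]);return K,R,t
def ray(n,uv):
    K,R,t=cam(n);d=R.T@np.linalg.inv(K)@np.array([uv[0],uv[1],1.]);return -R.T@t,d
def onz(n,uv,z):
    o,d=ray(n,uv);return o+d*(z-o[2])/d[2]
def tri(a,b):
    (o1,d1),(o2,d2)=ray('top',a),ray('side',b)
    s=np.linalg.lstsq(np.c_[d1,-d2],o2-o1,rcond=None)[0];p,q=o1+d1*s[0],o2+d2*s[1];return (p+q)/2,np.linalg.norm(p-q)
def proj(n,P):
    K,R,t=cam(n);q=K@(R@np.asarray(P,float)+t);return q[:2]/q[2]
def cen(m,w=None):
    ys,xs=np.nonzero(m);w=np.ones(len(xs)) if w is None else w[m];return np.array([(xs*w).sum(),(ys*w).sum()])/w.sum()
E
python3 - <<'E'
from h import *
np.set_printoptions(precision=4,suppress=True)
t=np.load('top0.npz')['p'];s=np.load('side0.npz')['p']
T=lambda x,y:(170+(x+.5)/4.7-.5,145+(y+.5)/4.7-.5); S=lambda x,y:(225+(x+.5)/4.8-.5,185+(y+.5)/4.8-.5)
print('ring',onz('top',T(227.5,124),.007),onz('side',S(134,463),.007),tri(T(227.5,124),S(134,463)))
print('sleeve',onz('top',T(163,242),.046),onz('side',S(250,453),.046),tri(T(163,242),S(250,453)))
tc=np.array([onz('top',T(*p),.01) for p in((519,125),(690,85),(760,357),(588,402))]);sc=np.array([onz('side',S(*p),.01) for p in((108,193),(315,158),(360,240),(140,280))])
print('plate\n',tc,'\n',sc,tc.mean(0),sc.mean(0))
for c in(tc,):
    ux=(c[0]+c[1]-c[2]-c[3]);ux/=np.linalg.norm(ux);print('yaw',np.degrees(np.arctan2(ux[1],ux[0])),'axis',c.mean(0)-.053*ux)
    a=c.mean(0)-.053*ux
print('tip',onz('top',T(692,298),.216),'proj tip side',proj('side',[a[0],a[1],.216]),'top',proj('top',[a[0],a[1],.216]),T(692,298))
print('rame',onz('top',T(632,189),.047))
print('pads r,b',onz('top',T(67,328),.036),onz('top',T(138,358),.036))
print(s[188:212,285:289].tolist() and [(y,[tuple(map(int,s[y,x])) for x in(284,285,286,287)]) for y in range(188,212)])
E
```

```text
ring [0.6297 0.1601 0.007 ] [0.6289 0.1673 0.007 ] (array([0.63  , 0.161 , 0.0006]), np.float64(0.0013199170984822548))
sleeve [0.5469 0.1943 0.046 ] [0.5464 0.1981 0.046 ] (array([0.5467, 0.1948, 0.0427]), np.float64(0.0008529164135605803))
plate
 [[ 0.6315 -0.0332  0.01  ]
 [ 0.6601 -0.1465  0.01  ]
 [ 0.4799 -0.1937  0.01  ]
 [ 0.4489 -0.0807  0.01  ]] 
 [[ 0.6577 -0.1418  0.01  ]
 [ 0.4813 -0.1843  0.01  ]
 [ 0.4503 -0.0728  0.01  ]
 [ 0.6285 -0.0291  0.01  ]] [ 0.5551 -0.1135  0.01  ] [ 0.5544 -0.107   0.01  ]
yaw 14.626040537579957 axis [ 0.5038 -0.1269  0.01  ]
tip [ 0.5042 -0.1255  0.216 ] proj tip side [285.6302 182.8047] top [317.3725 208.1736] (316.8404255319149, 208.01063829787233)
rame [ 0.5853 -0.1055  0.047 ]
pads r,b [0.4915 0.2559 0.036 ] [0.4728 0.2099 0.036 ]
[(188, [(102, 103, 104), (100, 100, 101), (96, 95, 96), (86, 86, 86)]), (189, [(83, 84, 84), (85, 85, 85), (83, 84, 83), (77, 78, 78)]), (190, [(75, 76, 77), (78, 78, 78), (73, 72, 72), (71, 71, 72)]), (191, [(70, 71, 71), (79, 79, 79), (79, 79, 79), (78, 79, 79)]), (192, [(64, 65, 66), (63, 62, 63), (73, 72, 
[... 639 characters left out ...]
 [(108, 94, 88), (85, 44, 24), (85, 48, 30), (105, 90, 84)]), (203, [(103, 104, 103), (70, 57, 53), (74, 69, 68), (104, 106, 106)]), (204, [(110, 114, 114), (82, 80, 80), (82, 82, 82), (103, 107, 107)]), (205, [(114, 119, 119), (83, 83, 83), (83, 84, 84), (105, 109, 110)]), (206, [(115, 120, 120), (83, 83, 83), (82, 83, 83), (102, 107, 107)]), (207, [(117, 122, 122), (81, 81, 81), (76, 76, 76), (100, 105, 105)]), (208, [(117, 121, 121), (82, 82, 83), (80, 80, 80), (102, 106, 107)]), (209, [(109, 113, 113), (72, 71, 71), (70, 70, 71), (106, 113, 112)]), (210, [(117, 120, 120), (82, 82, 82), (80, 81, 81), (103, 108, 108)]), (211, [(109, 113, 113), (76, 76, 76), (78, 79, 79), (111, 116, 116)])]
```

```bash
cat >> h.py <<'E'
from scipy.spatial.transform import Rotation as Ro
np.set_printoptions(precision=4,suppress=True)
def to(xyz,yaw):
    """tool-axes shift and turn to bring the grasp point to xyz, tool down, tool x at yaw"""
    o=manip.observe();R0=Ro.from_rotvec(o['ee_rot']);R1=Ro.from_euler('z',yaw,degrees=True)*Ro.from_euler('x',180,degrees=True)
    p=np.array(xyz)+[0,0,manip.tcp_to_grasp]
    print('turn',(R0.inv()*R1).as_rotvec(),'shift',R0.inv().apply(p-o['tool_pos']),'F',o['contact_force'],'w',o['gripper_width'],'gf',o['grasp_force'],'t',o['time_s'])
E
python3 - <<'E'
from h import *
s=np.load('side0.npz')['p']
a=np.array([.5040,-.1262])
def zpost(uv):
    o,d=ray('side',uv);k=(a[1]+.008-o[1])/d[1];return (o+d*k)
b=s[195:208,284:288].astype(int);print((b[...,0]-b[...,2]).sum(1))
for v in(199.9,200.2,200.5,203.0):print(v,zpost((285.6,v)))
print('plate bias px',proj('side',[.5551,-.1135,.01]),proj('side',[.5544,-.107,.01]))
g=s[178:192,282:290].mean(2).astype(int);print(g)
for z in(.01,.216):print(z,proj('side',[*a,z]))
to([.482,.233,.15],-22.4)
to([.40,-.25,.25],-22.4)
E
```

```text
[ -6  -9 -10 -10   0  91 196 157  21  -6 -11 -11 -10]
199.9 [ 0.5039 -0.1182  0.1449]
200.2 [ 0.5039 -0.1182  0.1435]
200.5 [ 0.5039 -0.1182  0.1421]
203.0 [ 0.5038 -0.1182  0.1305]
plate bias px [272.635  228.6575] [272.8386 229.6794]
[[228 228 228 228 228 228 228 229]
 [228 229 228 228 228 228 228 228]
 [223 223 223 224 224 223 224 222]
 [151 162 183 190 200 197 185 180]
 [105 110 116 120 129 124 120 117]
 [ 93  93  92 115 139 106  99  99]
 [ 92  93 100 117 121 102  97  96]
 [ 90  92 102 118 116 102  95  95]
 [ 90  93 102 113 110  98  89  93]
 [ 89  92 100 108 105  94  87  92]
 [ 89  94 103 100  95  86  83  91]
 [ 86  87  83  85  83  77  77  89]
 [ 85  83  76  78  72  71  80  89]
 [ 84  80  70  79  79  78  81  87]]
0.01 [285.3139 226.3956]
0.216 [285.5866 182.9081]
turn [-0.0021  0.0003  0.6338] shift [ 0.5238 -0.6847  0.1005] F [-0.2207  0.3626 -0.4955] w 0.9992013925589437 gf 0.0 t 0.1
turn [-0.0021  0.0003  0.6338] shift [ 0.3281 -0.2358 -0.0005] F [-0.2207  0.3626 -0.4955] w 0.9992013925589437 gf 0.0 t 0.1
```

The rows are not in the units I measure in: turns go in shares of 4 rad. I convert before sending: 0.25 rad / 4 = 0.0625.

Emit:
shift_gripper(steps=[0,0,0.03,0.045,-0.03,-0.01,1,0,0,0.0625,0.09,-0.06,-0.02,1,0,0,0.0925,0.135,-0.09,-0.03,1,0,0,0.125,0.18,-0.12,-0.04,1,0,0,0.1585,0.225,-0.15,-0.05,1])

```text
time_s: 0.72
tool_pos: [0.3214, -0.3569, 0.4546]
ee_rot: [-3.08, 0.618, 0.0]
contact_force: [0.2, -0.4, 0.2]
gripper_width: 1.001
grasp_force: 0.0
```

```bash
python3 -c "
from h import *
to([.44,-.15,.30],-22.4);to([.482,.233,.12],-22.4)"
```

```text
turn [-0.0004  0.0004 -0.005 ] shift [ 0.0297 -0.2366 -0.    ] F [ 0.1719 -0.371   0.164 ] w 1.0013832625511232 gf 0.0 t 0.725
turn [-0.0004  0.0004 -0.005 ] shift [-0.0792 -0.6061  0.1802] F [ 0.1719 -0.371   0.164 ] w 1.0013832625511232 gf 0.0 t 0.725
```

Emit:
shift_gripper(steps=[0,0,0,0.01,-0.06,0,1,0,0,0,0.01,-0.12,0,1,0,0,0,0,-0.18,0,1,0,0,0,-0.01,-0.24,0,1,0,0,0,-0.02,-0.3,0,1], quiet=true)

```text
ok
```

Emit:
shift_gripper(steps=[0,0,0,-0.01,-0.055,0.02,1,0,0,0,-0.02,-0.11,0.04,1,0,0,0,-0.03,-0.165,0.06,1,0,0,0,-0.04,-0.22,0.08,1,0,0,0,-0.05,-0.275,0.1,1])

```text
time_s: 1.98
tool_pos: [0.475, 0.2017, 0.3537]
ee_rot: [3.081, -0.61, -0.0]
contact_force: [1.5, 0.3, -0.5]
gripper_width: 1.004
grasp_force: 0.0
```

Emit:
shift_gripper(steps=[0,0,0,0,0,0,1,0,0,0,0,0,0,1], quiet=true)

```text
ok
```

```bash
python3 -c "
from h import *
to([.482,.233,.12],-22.4);to([.482,.233,.022],-22.4)"
```

```text
turn [0.0013 0.0007 0.0004] shift [-0.0061 -0.0337  0.0796] F [ 0.2011 -0.4501  1.519 ] w 0.9959549821855399 gf 0.0 t 2.225
turn [0.0013 0.0007 0.0004] shift [-0.006  -0.0338  0.1776] F [ 0.2011 -0.4501  1.519 ] w 0.9959549821855399 gf 0.0 t 2.225
```

Emit:
shift_gripper(steps=[0,0,0,-0.006,-0.034,0,1,0,0,0,-0.006,-0.034,0.05,1,0,0,0,-0.006,-0.034,0.1,1,0,0,0,-0.006,-0.034,0.14,1,0,0,0,-0.006,-0.034,0.17,1])

```text
time_s: 2.85
tool_pos: [0.4826, 0.2315, 0.1839]
ee_rot: [3.08, -0.615, -0.0]
contact_force: [0.6, 0.1, 0.4]
gripper_width: 0.999
grasp_force: 0.0
```

Emit:
shift_gripper(steps=[0,0,0,0,0,0,1], quiet=true)

```text
ok
```

```bash
python3 -c "
from h import *
to([.482,.233,.025],-22.4)
a,_=manip.snapshot('top');b,_=manip.snapshot('side')
a=cv2.resize(a[145:245,160:270],None,fx=4,fy=4,interpolation=2);b=cv2.resize(b[225:325,225:325],None,fx=4,fy=4,interpolation=2)
cv2.imwrite('pics/g1.png',np.hstack([a[:400,:400],b]))"
```

```text
turn [ 0.0035  0.0038 -0.0029] shift [-0.0002 -0.0016  0.0034] F [ 0.0407 -0.2847  0.0122] w 0.9989501296735455 gf 0.0 t 2.975
```

View pics/g1.png

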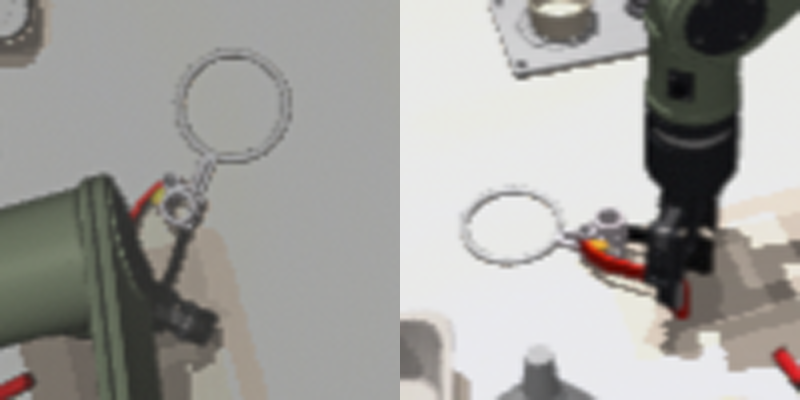

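Both fingers straddle the pads: the near finger is in front of the red pad at about (670,265) in the side crop. I lower slightly and close to a light pinch.

Emit:
shift_gripper(steps=[0,0,0,0,-0.0015,0.004,0.9,0,0,0,0,-0.0015,0.004,0.8,0,0,0,0,-0.0015,0.004,0.74,0,0,0,0,-0.0015,0.004,0.72,0,0,0,0,-0.0015,0.004,0.7], squeeze=20)

```text
time_s: 3.7
tool_pos: [0.4845, 0.2361, 0.1834]
ee_rot: [-3.078, 0.61, -0.007]
contact_force: [-0.5, 3.1, 8.6]
gripper_width: 0.732
grasp_force: 19.8
```

Emit:
shift_gripper(steps=[0,0,0,0,0,0,0.69,0,0,0,0,0,0,0.68,0,0,0,0,0,0,0.67,0,0,0,0,0,0,0.67,0,0,0,0,0,0,0.67])

```text
time_s: 4.32
tool_pos: [0.4845, 0.2361, 0.1834]
ee_rot: [-3.078, 0.61, -0.007]
contact_force: [-1.1, 2.3, 8.5]
gripper_width: 0.732
grasp_force: 19.8
```

Emit:
shift_gripper(steps=[0,0,0,0,0,-0.003,0.67,0,0,0,0,0,-0.004,0.67,0,0,0,0,0,-0.004,0.67,0,0,0,0,0,-0.004,0.67])

```text
time_s: 4.82
tool_pos: [0.483, 0.2348, 0.1847]
ee_rot: [3.081, -0.611, -0.001]
contact_force: [-1.7, -0.1, 3.4]
gripper_width: 0.674
grasp_force: 16.3
```

Emit:
shift_gripper(steps=[0,0,0,0,0,-0.01,0.67,0,0,0,0,0,-0.02,0.67,0,0,0,0,0,-0.03,0.67,0,0,0,0,0,-0.03,0.67,0,0,0,0,0,-0.03,0.67])

```text
time_s: 5.45
tool_pos: [0.483, 0.2349, 0.2147]
ee_rot: [3.082, -0.611, -0.0]
contact_force: [-0.5, 0.2, -2.4]
gripper_width: 0.673
grasp_force: 16.3
```

```bash
python3 -c "
from h import *
to([.482,.233,.05],-22.4)
a,_=manip.snapshot('top');b,_=manip.snapshot('side')
a=cv2.resize(a[145:245,160:270],None,fx=4,fy=4,interpolation=2);b=cv2.resize(b[225:325,225:325],None,fx=4,fy=4,interpolation=2)
cv2.imwrite('pics/g2.png',np.hstack([a[:400,:400],b]))"
```

```text
turn [ 0.0001  0.     -0.0002] shift [-0.0002  0.0021  0.01  ] F [-0.518   0.2084 -2.4044] w 0.6733927067452147 gf 16.33024111390114 t 5.45
```

View pics/g2.png

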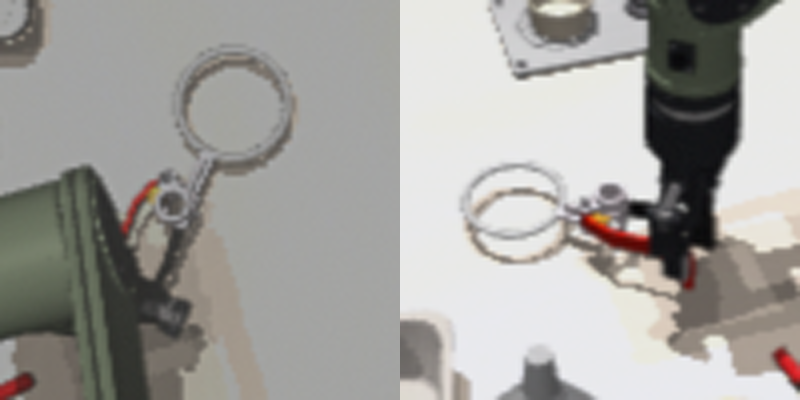

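Holder lifted about 30 mm, apparently level (the sleeve rim went from (608,215) to (610,190) and the ring moved with it), width 57 mm so the lever is still open. Next I measure the sleeve and ring in the tool frame and plan the transfer.

```bash
python3 - <<'E'
from h import *
Q=lambda x,y:(160+(x+.5)/4-.5,145+(y+.5)/4-.5); S=lambda x,y:(225+(x-400+.5)/4-.5,225+(y+.5)/4-.5)
o=manip.observe();R=Ro.from_rotvec(o['ee_rot'])
s=onz('top',Q(173,202.5),.0765);r=onz('top',Q(234.5,104),.0375)
print(s,r,'yaw',np.degrees(np.arctan2(*(r-s)[1::-1])),np.linalg.norm((r-s)[:2]))
print('tri',tri(Q(173,202.5),S(610,190)),tri(Q(234.5,104),S(515,200)))
print('sleeve in tool',R.inv().apply(s-o['tool_pos']))
to([.46,.10,.30],-5)
to([.43,-.12,.30],14.6)
E
```

```text
[0.5464 0.1935 0.0765] [0.6261 0.1554 0.0375] yaw -25.573093057448812 0.08825740624633951
tri (array([0.5456, 0.194 , 0.0739]), np.float64(0.0020923348032663744)) (array([0.6265, 0.1567, 0.0276]), np.float64(0.002259945666232344))
sleeve in tool [0.0747 0.0139 0.1377]
turn [ 0.0004  0.0009 -0.304 ] shift [ 0.0302  0.1335 -0.2404] F [ 0.6524  0.7445 -1.7987] w 0.6723779080495249 gf 16.330556720495224 t 5.55
turn [ 0.0003  0.0009 -0.6461] shift [ 0.0863  0.3483 -0.2403] F [ 0.6524  0.7445 -1.7987] w 0.6723779080495249 gf 16.330556720495224 t 5.55
```

Emit:
shift_gripper(steps=[0,0,0,0,0,-0.015,0.67,0,0,0,0,0,-0.04,0.67,0,0,0,0,0,-0.07,0.67,0,0,0,0,0,-0.1,0.67,0,0,0,0,0,-0.13,0.67], quiet=true)

```text
ok
```

Emit:
shift_gripper(steps=[0,0,0,0,0,-0.03,0.67,0,0,0,0,0,-0.06,0.67,0,0,0,0,0,-0.09,0.67,0,0,0,0,0,-0.105,0.67,0,0,0,0,0,-0.11,0.67])

```text
time_s: 6.8
tool_pos: [0.4831, 0.2349, 0.4558]
ee_rot: [-3.081, 0.61, -0.002]
contact_force: [-0.2, -0.0, -1.7]
gripper_width: 0.675
grasp_force: 16.4
```

Emit:
shift_gripper(steps=[0,0,-0.0125,0.007,0.03,0,0.67,0,0,-0.025,0.015,0.06,0,0.67,0,0,-0.0375,0.022,0.09,0,0.67,0,0,-0.05,0.03,0.12,0,0.67,0,0,-0.0625,0.037,0.15,0,0.67])

```text
time_s: 7.42
tool_pos: [0.4595, 0.0812, 0.4531]
ee_rot: [3.134, -0.219, -0.005]
contact_force: [0.2, 0.0, -1.7]
gripper_width: 0.671
grasp_force: 16.3
```

```bash
python3 -c "
from h import *
to([.44,-.12,.30],16)"
```

```text
turn [-0.0001  0.0031 -0.4187] shift [ 0.0087  0.2019 -0.0015] F [ 0.1767  0.0215 -1.6693] w 0.6707773259200613 gf 16.34197287261486 t 7.425
```

To row units: -0.42 rad / 4 = -0.105.

Emit:
shift_gripper(steps=[0,0,-0.02,0.001,0.04,0,0.67,0,0,-0.04,0.001,0.08,0,0.67,0,0,-0.06,0.001,0.12,0,0.67,0,0,-0.085,0,0.16,0,0.67,0,0,-0.105,0,0.2,0,0.67])

```text
time_s: 8.05
tool_pos: [0.4312, -0.1169, 0.4532]
ee_rot: [-3.109, -0.441, 0.004]
contact_force: [0.6, -0.9, -1.4]
gripper_width: 0.673
grasp_force: 16.3
```

Emit:
shift_gripper(steps=[0,0,0,0,0,0,0.67,0,0,0,0,0,0,0.67], quiet=true)

```text
ok
```

```bash
python3 -c "
from h import *
to([.4284,-.1334,.30],16)
a,_=manip.snapshot('top');b,_=manip.snapshot('side');np.savez('h3.npz',a=a,b=b)
a=cv2.resize(a[140:240,265:365],None,fx=4,fy=4,interpolation=2);b=cv2.resize(b[135:235,225:325],None,fx=4,fy=4,interpolation=2)
cv2.imwrite('pics/g3.png',np.hstack([a,b]))"
```

```text
turn [-0.002   0.0014 -0.0014] shift [-0.008   0.0162 -0.0011] F [ 0.3697 -0.0034 -1.3005] w 0.671251870215123 gf 15.9817273914814 t 8.3
```

View pics/g3.png

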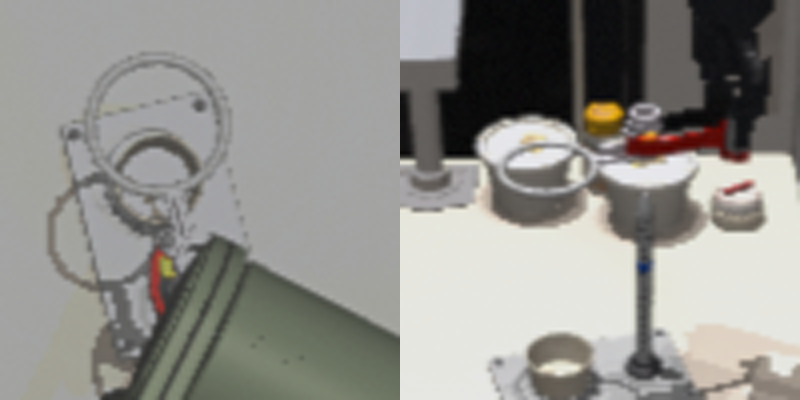

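```bash
python3 - <<'E'
from h import *
Q=lambda x,y:(265+(x+.5)/4-.5,140+(y+.5)/4-.5); S=lambda x,y:(225+(x-400+.5)/4-.5,135+(y+.5)/4-.5)
o=manip.observe();R=Ro.from_rotvec(o['ee_rot']);p=o['tool_pos'];f=p[2]-.184
off=np.array([.0747,.0139,.1377]);sp=p+R.apply(off);print('pred sleeve top',sp,'foot z',f,'side px',(proj('side',sp)-[225,135])*4+[400,0],'top px',(proj('top',sp)-[265,140])*4)
r=onz('top',Q(158,124),f+.004);print('ring',r,tri(Q(158,124),S(547,169)))
print('ring in tool',R.inv().apply(r-p),'expect ring from earlier: (R^T(r0-p0))',Ro.from_euler('z',-22.4,degrees=True).inv().apply([.6261-.483,.1554-.2349,0]))
o_,d=ray('side',S(645,110));k=(sp[2]-o_[2])/d[2];print('side sleeve at z',o_+d*k)
print('tip side',(proj('side',[.504,-.1262,.216])-[225,135])*4+[400,0])
E
```

```text
pred sleeve top [ 0.5074 -0.1077  0.3163] foot z 0.2700712343133319 side px [639.9927 106.5411] top px [196.2304 254.9182]
ring [ 0.5922 -0.0871  0.2741] (array([ 0.5926, -0.0875,  0.268 ]), np.float64(0.0012823949798917529))
ring in tool [0.162  0.0176 0.1798] expect ring from earlier: (R^T(r0-p0)) [ 0.1626 -0.019   0.    ]
side sleeve at z [ 0.5045 -0.1041  0.3163]
tip side [642.3466 191.6323]
```

Emit:
shift_gripper(steps=[0,0,0,-0.003,0.008,0,0.67,0,0,0,-0.006,0.016,0,0.67,0,0,0,-0.006,0.016,0.015,0.67,0,0,0,-0.006,0.016,0.03,0.67,0,0,0,-0.006,0.016,0.03,0.67])

```text
time_s: 9.02
tool_pos: [0.4299, -0.1324, 0.4221]
ee_rot: [-3.108, -0.436, 0.007]
contact_force: [0.5, -0.6, -2.0]
gripper_width: 0.674
grasp_force: 16.0
```

Emit:
shift_gripper(steps=[0,0,0,0,0,0,0.67], quiet=true)

```text
ok
```

```bash
python3 -c "
from h import *
to([.430,-.1332,.25],16)
a,_=manip.snapshot('top');b,_=manip.snapshot('side');np.savez('h4.npz',a=a,b=b)
a=cv2.resize(a[150:230,275:355],None,fx=5,fy=5,interpolation=2);b=cv2.resize(b[145:225,240:320],None,fx=5,fy=5,interpolation=2)
cv2.imwrite('pics/g4.png',np.hstack([a,b]))"
```

```text
turn [-0.0005  0.0003 -0.0003] shift [-0.0007  0.0002  0.0197] F [-0.977  -0.2252 -1.6137] w 0.6745674928581881 gf 15.987411439418793 t 9.15
```

View pics/g4.png

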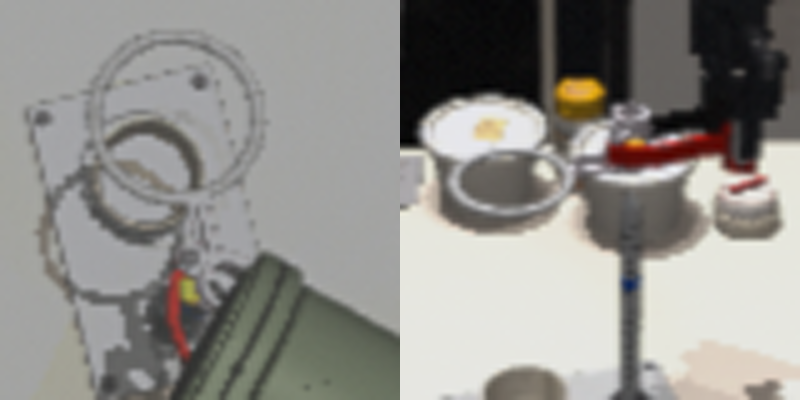

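```bash
python3 - <<'E'
from h import *
Q=lambda x,y:(275+(x+.5)/5-.5,150+(y+.5)/5-.5); S=lambda x,y:(240+(x-400+.5)/5-.5,145+(y+.5)/5-.5)
p=manip.observe()['tool_pos'];f=p[2]-.184
r=onz('top',Q(178,117),f+.004);print('ring',r,tri(Q(178,117),S(512,185)))
for y in(12.5,13.5,14.5):
    a=np.radians(y);print('sleeve from ring',r[:2]-.09*np.array([np.cos(a),np.sin(a)]))
print('sleeve pick',onz('top',Q(215,284),f+.046),'tri',tri(Q(215,284),S(630,112)))
for P in([.504,-.1262,.216],[.504,-.1262,f+.046]):print((proj('side',P)-[240,145])*5+[400,0],(proj('top',P)-[275,150])*5)
E
```

```text
ring [ 0.591  -0.1049  0.2451] (array([ 0.5915, -0.1056,  0.2368]), np.float64(0.0015904999130587625))
sleeve from ring [ 0.5032 -0.1244]
sleeve from ring [ 0.5035 -0.1259]
sleeve from ring [ 0.5039 -0.1274]
sleeve pick [ 0.5033 -0.1194  0.2871] tri (array([ 0.504 , -0.1194,  0.2876]), np.float64(0.0013452826311868868))
[627.9332 189.5404] [210.5029 290.4804]
[628.4578 105.893 ] [227.1331 280.7888]
```

Emit:
shift_gripper(steps=[0,0,0,0,0,0.01,0.67,0,0,0,0,0,0.018,0.67,0,0,0,0,0,0.024,0.67,0,0,0,0,0,0.028,0.67,0,0,0,0,0,0.032,0.67])

```text
time_s: 9.88
tool_pos: [0.4306, -0.1329, 0.3924]
ee_rot: [-3.111, -0.436, -0.0]
contact_force: [0.1, 1.2, -1.8]
gripper_width: 0.676
grasp_force: 16.0
```

Emit:
shift_gripper(steps=[0,0,0,0,0,0.003,0.67,0,0,0,0,0,0.006,0.67,0,0,0,0,0,0.009,0.67,0,0,0,0,0,0.012,0.67,0,0,0,0,0,0.015,0.67])

```text
time_s: 10.5
tool_pos: [0.4306, -0.1329, 0.3775]
ee_rot: [3.111, 0.437, 0.0]
contact_force: [0.5, 0.1, -2.1]
gripper_width: 0.674
grasp_force: 16.0
```

Foot is now about 22 mm below the tip with no contact force, so the sleeve is on the post. I lower it further and compare with the tape.

Emit:
shift_gripper(steps=[0,0,0,0,0,0.006,0.67,0,0,0,0,0,0.012,0.67,0,0,0,0,0,0.018,0.67,0,0,0,0,0,0.024,0.67,0,0,0,0,0,0.028,0.67])

```text
time_s: 11.12
tool_pos: [0.4305, -0.1329, 0.3492]
ee_rot: [-3.111, -0.436, 0.001]
contact_force: [0.1, 0.6, -1.6]
gripper_width: 0.673
grasp_force: 16.0
```

Emit:
shift_gripper(steps=[0,0,0,0,0,0,0.67], quiet=true)

```text
ok
```

```bash
python3 -c "
from h import *
to([.430,-.1332,.25],16)
a,_=manip.snapshot('top');b,_=manip.snapshot('side');np.savez('h5.npz',a=a,b=b)
x=(b[194:207,282:290,0].astype(int)-b[194:207,282:290,2]);print(x)
print(b[186:206,282:291].mean(2).astype(int))
a=cv2.resize(a[150:230,275:355],None,fx=5,fy=5,interpolation=2);b=cv2.resize(b[160:220,255:315],None,fx=6.667,fy=6.667,interpolation=2)
cv2.imwrite('pics/g5.png',np.hstack([a,b]))"
```

```text
turn [-0.0006  0.0006 -0.0005] shift [-0.0006  0.0002 -0.0555] F [ 0.2808 -0.5628 -1.8961] w 0.6750936522215898 gf 16.011980026960373 t 11.25
[[-62 -76 -72 -75 -82 -82 -81 -82]
 [-33 -46 -44 -51 -63 -64 -61 -56]
 [ -8  -8  -5  -5  -8  -9 -14 -20]
 [-17 -13  -5  -1   0  -4 -11 -14]
 [-13 -16  -5   0   0  -4 -11 -11]
 [-14 -16  -4   2   2  -3 -11 -13]
 [-12 -13  13  16  14  22   2 -12]
 [-12 -12  25  58  55  30   2 -11]
 [-11 -12  18  58  54  22  -4 -13]
 [-11 -14   0  19   7  -1 -12 -13]
 [-10 -14  -4   2   1  -4 -13 -13]
 [-10 -14  -4   0   0  -4 -13 -14]
 [ -9 -12  -5   1   0  -5 -13 -14]]
[[137 165 192 181 161 152 143  94  39]
 [160 117 119 114 110 105  98  72  26]
 [128 120 113 102  98  95  88  71  33]
 [ 95  93 107 119 102 106  87  61  39]
 [128 115  98  86 108 140 129  91  77]
 [ 75  72  78  98 108 115 106  84  84]
 [ 66  40  42  50  53  55  51  45  46]
 [ 48  35  34  36  35  36  36  36  34]
 [ 46  36  35  36  37  36  37  34  34]
 [ 68  56  52  55  55  55  58  65  65]
 [118 103  89  89  91  97 117 146 149]
 [206 164 106  76  78 110 170 217 221]
 [222 198 117  82  82 110 176 222 226]
 [223 201 115  69  65 103 173 222 226]
 [223 200 108  75  74  87 156 221 226]
 [223 197  89  51  56  93 166 222 226]
 [224 198  98  50  55  94 167 221 226]
 [224 200 104  60  73 107 172 222 225]
 [225 201 111  81  83 107 170 221 225]
 [225 202 118  85  85 109 173 221 225]]
```

View pics/g5.png

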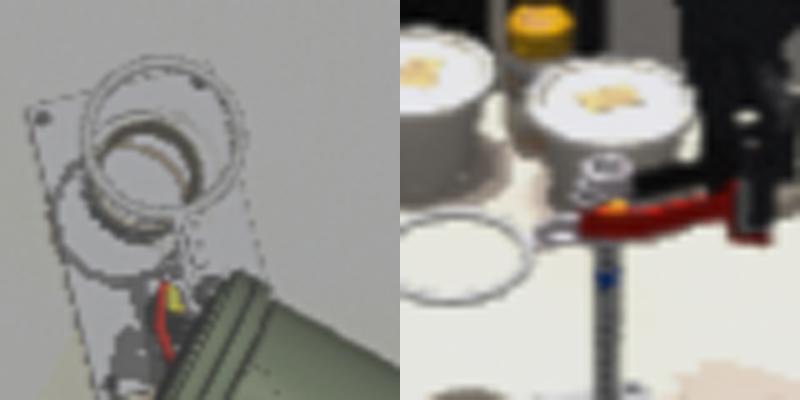

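The side view shows the sleeve on the post, with its rim at about (608,165) and the tape's upper edge at (605,262). The lever hides the sleeve's foot, so I calibrate heights along the post in the side view.

```bash
python3 - <<'E'
from h import *
a=np.array([.504,-.1262])
s0=np.load('side0.npz')['p'];im=[np.load(f'h{k}.npz')['b'] for k in(3,4,5)]
K,R,t=cam('side')
def z(v,dy):
    o,d=ray('side',(285.6,v));k=(a[1]+dy-o[1])/d[1];return (o+d*k)[2]
for n,m in zip('0345',[s0]+im):
    b=m[195:208,284:288].astype(int);w=np.clip((b[...,0]-b[...,2]).sum(1)+8,0,None);c=(w*np.arange(195,208)).sum()/w.sum();print(n,'tape centroid',c,'upper z',z(c,.008)+.005)
    rows=np.arange(205,221);y=m[rows][:,285:287].mean((1,2));zz=np.array([z(v,.008) for v in rows])
    A=np.c_[np.ones(len(rows)),rows-212,np.cos(2*np.pi*zz/.01),np.sin(2*np.pi*zz/.01)];q,res,_,_=np.linalg.lstsq(A,y,rcond=None)
    ph=np.arctan2(-q[3],-q[2])/(2*np.pi)*.01;print('  ring phase mm',ph*1e3,'amp',np.hypot(q[2],q[3]),'resid',np.sqrt(res/len(rows)))
print('rim centre z now',z(160+165.5/6.667-.5,0),'tri foot',z(160+165.5/6.667-.5,0)-.046)
print(im[2][176:192,281:292].mean(2).astype(int))
p,d=manip.snapshot('side')
uv=[(x,v) for v in range(205,221) for x in(285,286)]
for v in(205,210,215):
    o_,dd=ray('side',(285.6,v));Z=d[v,285];print('depth pt',v,(R.T@(np.linalg.inv(K)@[285.6,v,1]*Z-t)))
E
```

```text
0 tape centroid 201.20039292730846 upper z 0.14387594828372796
  ring phase mm -0.009350356838871096 amp 4.188200182209723 resid [2.7812]
3 tape centroid 201.24308300395256 upper z 0.14367775624942547
  ring phase mm -0.005471131665808804 amp 4.123024289603326 resid [2.8623]
4 tape centroid 201.23368421052632 upper z 0.1437213935092725
  ring phase mm -0.007885610778046365 amp 4.14932270774079 resid [2.8952]
5 tape centroid 201.33777777777777 upper z 0.14323801924188528
  ring phase mm 0.011326343660824264 amp 4.269793564050803 resid [2.9329]
rim centre z now 0.20978622157488724 tri foot 0.16378622157488726
[[229 222 205 186 175 191 219 226 225 226 227]
 [231 230 228 227 226 228 230 231 231 230 231]
 [231 231 231 231 231 231 231 231 231 231 231]
 [231 231 231 231 230 230 230 231 230 231 231]
 [224 226 226 226 227 226 226 226 225 222 223]
 [139 154 166 186 194 204 200 188 184 169 145]
 [102 107 114 125 129 138 135 127 120 115 105]
 [ 96 107 126 144 155 181 166 146 112 100  98]
 [105 149 176 119 125 133 134 158 146 101  93]
 [100 150 190 130 132 128 132 160 151  80  59]
 [106 137 165 192 181 161 152 143  94  39  22]
 [127 160 117 119 114 110 105  98  72  26  10]
 [111 128 120 113 102  98  95  88  71  33  15]
 [135  95  93 107 119 102 106  87  61  39  34]
 [110 128 115  98  86 108 140 129  91  77  84]
 [ 87  75  72  78  98 108 115 106  84  84  85]]
depth pt 205 [ 0.5037 -0.1206  0.1194]
depth pt 210 [ 0.5037 -0.1181  0.0975]
depth pt 215 [ 0.5036 -0.1166  0.0744]
```

Emit:
shift_gripper(steps=[0,0,0,0,0,0.005,0.67,0,0,0,0,0,0.01,0.67,0,0,0,0,0,0.015,0.67,0,0,0,0,0,0.0195,0.67,0,0,0,0,0,0.0195,0.67])

```text
time_s: 12.02
tool_pos: [0.4304, -0.1328, 0.3296]
ee_rot: [-3.11, -0.436, 0.002]
contact_force: [0.2, 0.2, -1.8]
gripper_width: 0.672
grasp_force: 16.0
```

Emit:
shift_gripper(steps=[0,0,0,0,0,0,0.67,0,0,0,0,0,0,0.67,0,0,0,0,0,0,0.67])

```text
time_s: 12.4
tool_pos: [0.4307, -0.1329, 0.3304]
ee_rot: [3.111, 0.436, 0.001]
contact_force: [0.0, 0.1, -0.5]
gripper_width: 0.678
grasp_force: 16.0
```

```bash
python3 - <<'E'
from h import *
p,d=manip.snapshot('side');np.savez('h6.npz',b=p)
print(p[189:206,282:291].mean(2).astype(int));print((p[196:206,282:290,0].astype(int)-p[196:206,282:290,2]))
E
```

```text
[[144 165 112  91  91 100 135 159  95]
 [146 168 156 119 119 153 174 113  51]
 [162 120 117 129 121 109 108  78  29]
 [126 110 105 112 103  95  88  72  25]
 [112 112 145 154 105  93  93  83  38]
 [133 119 139 113 103  95 102  86  68]
 [ 97  85 101 124 127 121 105  90  89]
 [ 71  46  52  68  72  73  70  66  65]
 [ 48  35  34  36  40  40  40  41  38]
 [ 50  35  36  33  36  35  36  35  35]
 [ 79  58  57  46  45  48  59  73  76]
 [128 112  97  66  70  81 125 169 176]
 [180 139  75  55  62  93 164 217 223]
 [221 192  96  50  56  94 167 221 226]
 [224 200 104  62  72 107 172 222 225]
 [225 202 111  81  84 107 170 221 225]
 [225 203 117  85  86 110 173 222 226]]
[[ -42  -65  -87 -123 -136 -144 -136 -124]
 [ -62  -80  -81  -86  -89  -92  -94  -93]
 [ -60  -78  -75  -82  -79  -82  -82  -82]
 [ -33  -49  -50  -68  -63  -61  -53  -46]
 [  -5   -5   -5   -9   -7   -5   -9  -19]
 [ -12   -4   28   47   45   26    2  -13]
 [ -11  -12   18   56   52   22   -4  -12]
 [ -10  -14    0   17    7   -1  -12  -14]
 [ -10  -15   -5    2    0   -5  -13  -13]
 [ -10  -14   -5    0    0   -5  -13  -14]]
```

Emit:
shift_gripper(steps=[0,0,0,0,0.0015,-0.0004,0.635,0,0,0,0,0.003,-0.0008,0.6,0,0,0,0,0.0045,-0.0013,0.565,0,0,0,0,0.006,-0.0017,0.53,0,0,0,0,0.0073,-0.002,0.5], squeeze=40)

```text
time_s: 13.08
tool_pos: [0.4317, -0.1391, 0.3313]
ee_rot: [-3.107, -0.438, 0.006]
contact_force: [-3.6, 3.9, -1.7]
gripper_width: 0.503
grasp_force: 14.3
```

Emit:
shift_gripper(steps=[0,0,0,0,0.0015,-0.0004,0.465,0,0,0,0,0.003,-0.0008,0.43,0,0,0,0,0.0045,-0.0012,0.395,0,0,0,0,0.006,-0.0015,0.36,0,0,0,0,0.0073,-0.0015,0.3], squeeze=80)

```text
time_s: 13.7
tool_pos: [0.4326, -0.1468, 0.3322]
ee_rot: [-3.108, -0.438, 0.013]
contact_force: [-7.3, 2.4, -0.4]
gripper_width: 0.31
grasp_force: 48.2
```

```bash
python3 - <<'E'
from h import *
print(manip.observe()['wrist_torque'])
p,d=manip.snapshot('side');a,_=manip.snapshot('top');np.savez('h7.npz',b=p)
print(p[188:204,282:291].mean(2).astype(int))
a=cv2.resize(a[150:230,275:355],None,fx=5,fy=5,interpolation=2);b=cv2.resize(p[160:220,255:315],None,fx=6.667,fy=6.667,interpolation=2)
cv2.imwrite('pics/g7.png',np.hstack([a,b]))
E
```

```text
[0.2976 1.3268 0.2506]
[[105 123 108 101  96  94 102 100  95]
 [137 173 103  86  85  82 106 134  97]
 [140 184 120  97  91  95 126 147  77]
 [118 129 148 161 162 157 136  95  39]
 [140 115 112 116 113 109  98  75  36]
 [118 104 124 136 105  97  88  72  35]
 [ 91  83  90 106 110 105  87  77  46]
 [128 118  94  94 117 100  88  83  66]
 [ 84  68  61  66  69  54  47  44  41]
 [ 57  39  36  40  39  36  35  35  36]
 [ 45  34  34  35  36  36  36  45  60]
 [ 53  47  50  46  48  50  60  97 141]
 [ 92  85  92  77  84  90 110 166 216]
 [135 106  84  85  91 100 156 217 226]
 [218 190  97  58  63  95 166 222 226]
 [224 201 104  61  72 107 173 222 225]]
```

View pics/g7.png

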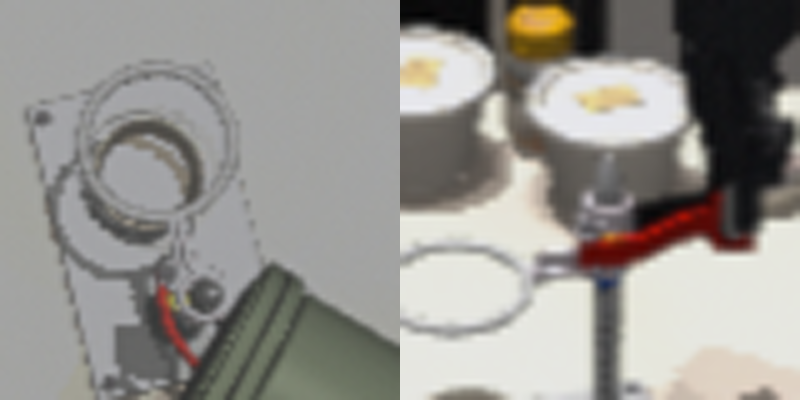

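The tip is at (610,155), the sleeve rim at about (608,205), the lever lies against the fixed handle and the ring is over the ramekin. My estimate puts the foot about 2 mm below the tape edge, inside the 6 mm band. I finish with a full squeeze.

Emit:
shift_gripper(steps=[0,0,0,0,0,0,0.2,0,0,0,0,0,0,0.1,0,0,0,0,0,0,0,0,0,0,0,0,0,0,0,0,0,0,0,0,0], squeeze=100)

```text
time_s: 14.42
tool_pos: [0.4328, -0.1475, 0.3325]
ee_rot: [-3.111, -0.437, 0.012]
contact_force: [-7.4, -3.3, -2.1]
gripper_width: 0.276
grasp_force: 98.1
```

Emit:
shift_gripper(steps=[0,0,0,0,0,0,0,0,0,0,0,0,0,0,0,0,0,0,0,0,0])

```text
time_s: 14.8
tool_pos: [0.4328, -0.1475, 0.3325]
ee_rot: [-3.111, -0.437, 0.013]
contact_force: [-7.1, -2.7, -1.0]
gripper_width: 0.279
grasp_force: 98.1
```

```bash
python3 - <<'E'
from h import *
p,d=manip.snapshot('side');a,_=manip.snapshot('top')
print(p[188:204,282:291].mean(2).astype(int))
q=np.load('h7.npz')['b']
for y0,y1,x0,x1 in((185,210,250,282),(183,200,278,292)):
    print(cv2.phaseCorrelate(q[y0:y1,x0:x1].mean(2),p[y0:y1,x0:x1].mean(2)))
E
```

```text
[[ 97 110 107 100  96  93 101 101  93]
 [136 172 103  86  85  82 107 135  97]
 [145 184 122  97  91  95 131 160  81]
 [143 138 159 162 163 161 143 100  41]
 [144 117 112 113 111 110 100  75  37]
 [128 107 111 109 100  97  89  71  30]
 [100  87  96 119 108 105  88  73  47]
 [127 119  96  95 111  99  90  89  79]
 [ 85  69  59  63  66  55  48  47  46]
 [ 58  39  37  37  39  36  36  35  35]
 [ 46  36  35  34  35  36  37  46  60]
 [ 58  43  46  46  47  51  60  97 140]
 [ 91  75  81  76  84  91 111 166 216]
 [136 112  85  85  91 100 156 217 226]
 [217 191  98  58  62  94 166 222 226]
 [225 200 105  61  72 107 173 222 226]]
((0.061203147570207506, 0.6551792591971335), 0.9779816964111053)
((0.6277490425244299, 0.057584687957023206), 0.9831369854494565)
```

```bash
python3 -c "
from workcell import manip
print(manip.close_job())"
```

```text
the job is handed in; nothing more can be done
None
```

The holder is clamped on the post with the lever squeezed shut, the ring over the ramekin and the gripper still holding it; I handed the job in at about 15 s. No verdict came back, and the lever hid the sleeve's foot, so its height (about 2 mm below the tape edge, limit 6 mm) is an estimate.

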